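# Fit the crank on the cam clamp and close it

### The job

Fit the loose crank onto the square spindle of the bench clamp, pushed fully home, grip upwards. Then use the crank to turn the spindle clockwise (seen from above) up to its stop, so that the clamp closes on the panel. Leave the crank on the spindle and do not disturb the lacquered cup.

Things in the scene. Friction and masses are not known exactly. Their poses are not given: they have to be found in the camera images.
- crank: Dark steel crank, 0.35 kg, lying flat. Square hub 44 x 44 mm, 30 mm high, square through bore 22.5 mm, parallel to the hub's sides. Flat arm 24 mm wide, 13 mm thick, flush with the underside, along +x to x = 115 mm; at x = 100 mm an upright wooden grip, 26 mm across, top 60 mm above the underside. Origin: bore's axis at the underside; z up. Not the round-bored handwheel.
- crank_grip (a point): Middle of the crank's upright wooden grip: 100 mm along the crank's x from the bore's axis and 40 mm above the hub's underside.
- seat (a point): Centre of the top of the spindle's round collar (40 mm across), 65 mm above the table; the hub's underside rests here when home. The square shaft, 20 mm wide, rises 34 mm above it (4 mm proud of a hub that is home), its top 6 mm tapered to 14 mm. x and y of this frame are square to the flats and turn with the spindle; z up. The crank fits in any of four quarter turns.
- spindle (a joint): Turning of the spindle, rad, growing clockwise seen from above; 0 is fully open, the stop at 1.4 is fully closed. It starts open, below 0.35, stays where it is left and turns with about 0.12 N m.
- clamp: Cam clamp bolted to the table, seen as a dark base plate 280 x 110 x 16 mm that runs along the body's x from -60 to 220 mm. Origin: on the table under the spindle's axis; a grey housing 74 x 74 mm, 53 mm high, stands about it; only the spindle is higher. A sliding jaw, a dark wooden panel and a fixed jaw follow along +x.
- cup: Dark lacquered wooden cup standing on the table, 72 mm across the mouth, 75 mm high; origin at the centre of its underside. Must be left alone.
Things that resemble listed ones, but are neither listed nor needed, are in the scene too. Leave any green or turquoise look-alike of the crank alone.

How it is judged:
By the outcome, as a careful person would: the job done as asked, in the order asked, and still so for the second after the job is handed in, with the robot touching nothing.
It also fails if it takes over 54 s, if anything falls off the work surface, if the arm or the gripper's body presses on something with over 40 N, if the wrist force passes 120 N, or if a joint passes its speed limit or range.

### The arm

A 6-joint arm with a two-finger parallel gripper is mounted at the origin on the work surface. World frame = base frame: x ahead of the robot, y to its left, z up, the work surface at z = 0. Lengths are in mm, angles in rad, forces in N, time in s.
With the tool pointing down it reaches from about 350 to 1000 mm from the base axis. Payload 7.1 kg.
Tool frame: the origin (TCP) lies at the very end of the fingers, on their centre line; the grasp point (between the pads) lies 19 mm behind it; y points along the fingers, z is the direction in which the jaws open and shut, and the axes are right-handed (so a half turn about y gives the same grasp; the last joint's range is limited). The gripper opens to 85 mm and grips with 20 to 120 N. Pads are 22 mm wide; open, the fingers measure 114 mm over their backs; the gripper's body (76 mm by 85 mm) begins 54 mm behind the grasp point. The pads swing forward as they close: fully open they stand 13 mm farther back than shut.
Start: joints at [-1.138, 0.423, 1.63, -0, 1.089, -0.019], TCP at [272.88, -562.264, 200.419] pointing down, gripper open.
Joint ranges: [-3, 3], [-0.9, 2.11], [0.09, 2.58], [-1.31, 4.45], [0.11, 2.69], [-2.54, 2.54]. Speed limits (rad/s): [2.39, 2.39, 3.01, 3.14, 3.14, 3.14].

### API

Orientations are given as a rotation vector (axis times angle).
In Python, from workcell import r gives the robot as it stands.
- The arm moves only by the tool move_arm, never from a script. Its argument "targets" is a list that holds one entry, the list of rows, each a list of 7 numbers: the shift along the world's x, y, z in mm, then the turn, a rotation vector about the world's x, y, z in rad, then the finger opening in mm, from 0 to 85.4. A call has 1 to 12 rows; each row shifts and turns the commanded pose from where the row before left it; what a row does not reach is not made up. A row lasts 1/12 s, in which the tool goes at most 41.7 mm and 7.16 degrees, less where a joint would pass 70% of its speed; a pose out of reach is approached as far as the arm can. A call with a gripper value outside its range is refused whole. The fingers move at their own pace and stop on an object; the grip force is fixed at half the most. Time passes only in rows, so rows that do not move let the fingers close. It gives the time, the measured TCP pose, the force and the opening at its end, in the units of the state.
- r.read_state(): the state, without advancing time (a new reading comes with each control period).
- r.snapshot(name): name is "side" or "top" or "wrist"; returns the picture (400x640x3 uint8, red, green, blue); there is no depth.
- r.calibration(name): a dict with "camera_matrix" (3x3 intrinsics, pixels), "k1" (the pictures are not rectified: a ray, as slopes to the right and down, at radius r is drawn at 1 + k1 r^2 times it, then the intrinsics apply), "pose" (4x4, takes a point from camera to world coordinates); the wrist camera has in their place "hand_eye" (4x4, takes a point from camera to tool coordinates, whose origin is the TCP and whose axes are the tool frame's). Camera axes: x right, y down, z forward; pixel columns grow to the right and rows downward; lengths in mm; the calibration is good to about 2 mm. A picture is of the moment at which its call begins: read the wrist's pose just before it. calibration takes no time and is no camera call.
- r.close_job(): hands the job in, once; it reports no verdict.
The state is a dict: "clock": time; "joints": joint angles; "dq": joint speeds; "joint_torque": joint torques, N m; "ee_pos": TCP position; "eef_rot": TCP orientation; "ft_force": force on the tool from outside, world axes, zero at the start; "ft_torque": the same for the moment, N m; "gripper_width": opening from 0.0 (shut) to 1.0 (fully open).
Only numpy, scipy, OpenCV 4.12 (cv2) and the standard library are available. Lean on these libraries where they do the work, as an engineer would, in place of code of your own. Each camera call takes 0.05 s, during which the arm holds its last target.

## Working session

There is one attempt and no reset: what is moved stays moved. The work goes in short steps, Python scripts to look and compute and a tool call to move; the robot and the scene stay as the last step left them, time stands still between calls to the robot, and variables do not carry over. Pictures are saved under pics/ and viewed, and the job is handed in when it is done.

Besides the shell and the picture viewer there is one more tool, called after ">>>" by a JSON object that holds its "api" and its "payload". move_arm: Moves the arm, as the interface text tells. Its arguments: {"type":"object","properties":{"targets":{"type":"array"}},"required":["targets"]}

```bash
ls; mkdir -p pics; python3 - <<'E'
from workcell import r
import cv2,json
s=r.read_state();print(s)
for n in("side","top","wrist"):
    c=r.calibration(n);print(n,c)
    cv2.imwrite(f"pics/{n}0.png",r.snapshot(n)[:,:,::-1])
E
```

```text
pics
{'clock': 0.0, 'joints': array([-1.13799655e+00,  4.23853271e-01,  1.63071176e+00,  1.12914506e-05,
        1.08859728e+00, -1.89854662e-02]), 'dq': array([ 6.75146733e-04, -1.51744800e-03, -3.26550115e-05,  1.77699983e-03,
       -2.23734323e-03,  6.94198115e-04]), 'joint_torque': array([ 2.65503288e-03, -5.57371080e+01, -2.81741577e+01,  8.48182435e-05,
        7.29751933e-03,  6.02498872e-06]), 'ee_pos': array([ 272.63701673, -561.72463739,  199.62941887]), 'eef_rot': array([-0.4532279 ,  1.97234621, -1.96923566]), 'ft_force': array([0.54540188, 0.36075868, 0.6180782 ]), 'ft_torque': array([-0.00632572, -0.03946602,  0.01071096]), 'gripper_width': 1.0018257363810141}
side {'camera_matrix': array([[399.24387196,   0.        , 318.51549516],
       [  0.        , 399.24387196, 195.22850457],
       [  0.        ,   0.        ,   1.        ]]), 'k1': -0.04636449103896535, 'pose': array([[-9.72403541e-01, -1.78602258e-01,  1.50108583e-01,
         2.73127580e+02],
       [-2.33249766e-01,  7.30192432e-01, -6.42194331e-01,
         8.92648991e+02],
       [ 5.08920612e-03, -6.5948
[... 556 characters left out ...]
6270e-01, -9.93255187e-01,
         1.43448384e+03],
       [ 0.00000000e+00,  0.00000000e+00,  0.00000000e+00,
         1.00000000e+00]])}
wrist {'camera_matrix': array([[276.52700576,   0.        , 317.95519151],
       [  0.        , 276.52700576, 199.90796175],
       [  0.        ,   0.        ,   1.        ]]), 'k1': 0.003091923094122842, 'hand_eye': array([[ 3.89754481e-04,  9.47612174e-01,  3.19422942e-01,
        -8.16105432e+01],
       [-9.95779936e-04, -3.19422440e-01,  9.47611900e-01,
        -1.72935345e+02],
       [ 9.99999428e-01, -6.87410941e-04,  8.19116862e-04,
        -4.57754953e-01],
       [ 0.00000000e+00,  0.00000000e+00,  0.00000000e+00,
         1.00000000e+00]])}
```

View pics/top0.png

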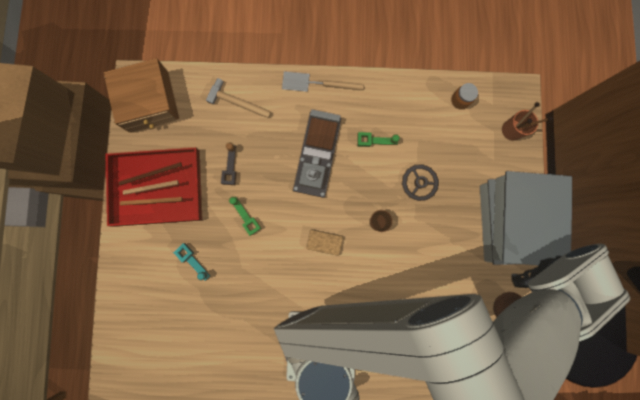

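View pics/side0.png

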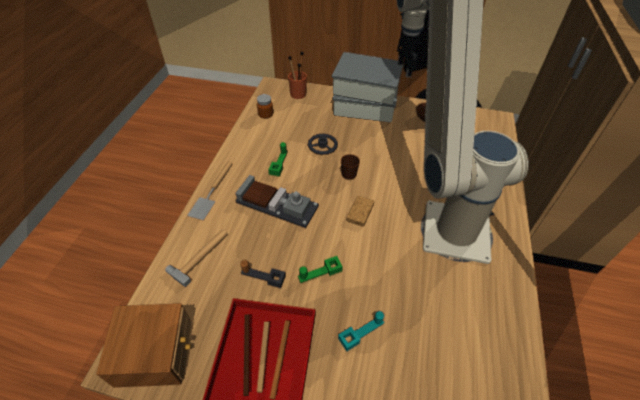

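View pics/wrist0.png

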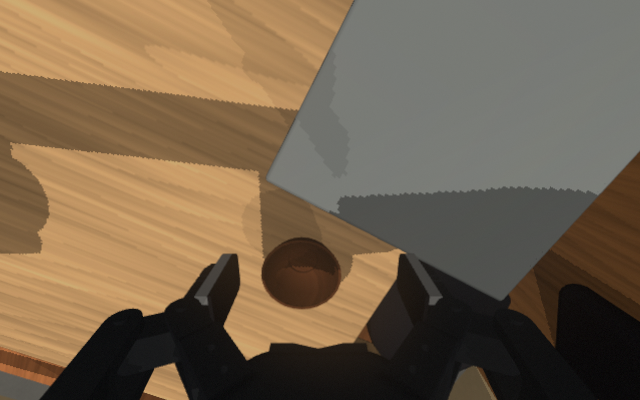

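The top view shows the dark crank with its hub near (229,178) and grip near (233,147). The clamp spindle is at about (312,175) and a dark cup at (381,220). A second bowl-like cup sits near the gripper.

```bash
cat > h.py <<'E'
import numpy as np,cv2
from workcell import r
from scipy.spatial.transform import Rotation as R
def cam(n,s=None):
    c=r.calibration(n);K=c["camera_matrix"];k=c["k1"]
    if n=="wrist":
        T=np.eye(4);T[:3,:3]=R.from_rotvec(s["eef_rot"]).as_matrix();T[:3,3]=s["ee_pos"];P=T@c["hand_eye"]
    else:P=c["pose"]
    return K,k,P
def px2w(C,uv,z):
    K,k,P=C
    n=cv2.undistortPoints(np.array([[uv]],float),K,np.array([k,0,0,0.]))[0,0]
    d=P[:3,:3]@np.array([n[0],n[1],1]);o=P[:3,3]
    return o+d*(z-o[2])/d[2]
def w2px(C,X):
    K,k,P=C;X=np.atleast_2d(np.asarray(X,float));Ri=P[:3,:3].T
    return cv2.projectPoints(X,cv2.Rodrigues(Ri)[0],-Ri@P[:3,3],K,np.array([k,0,0,0.]))[0][:,0]
E
python3 - <<'E'
from h import *
C=cam("top")
for n,uv,z in [("hub",(229,178),30),("grip",(233,147),60),("spin",(312,175),99),("cup",(381,220),75),("plate1",(293,190),16),("hub2",(357,140),30)]:
    print(n,px2w(C,uv,z).round(1))
C=cam("side")
for n,uv,z in [("hub",(277,278),30),("grip",(245,265),60),("spin",(296,198),99),("cup",(349,160),75)]:
    print(n,px2w(C,uv,z).round(1))
a=cv2.imread("pics/top0.png")[95:215,195:355];cv2.imwrite("pics/topc.png",cv2.resize(a,None,fx=5,fy=5,interpolation=cv2.INTER_CUBIC))
E
```

```text
hub [536.9 319.9  30. ]
grip [634.9 306.3  60. ]
spin [544.   45.6  99. ]
cup [ 410.4 -177.2   75. ]
plate1 [505.2 108.   16. ]
hub2 [ 678.4 -100.5   30. ]
hub [530.5 332.9  30. ]
grip [629.9 329.4  60. ]
spin [542.1  68.8  99. ]
cup [ 408.3 -176.7   75. ]
```

View pics/topc.png

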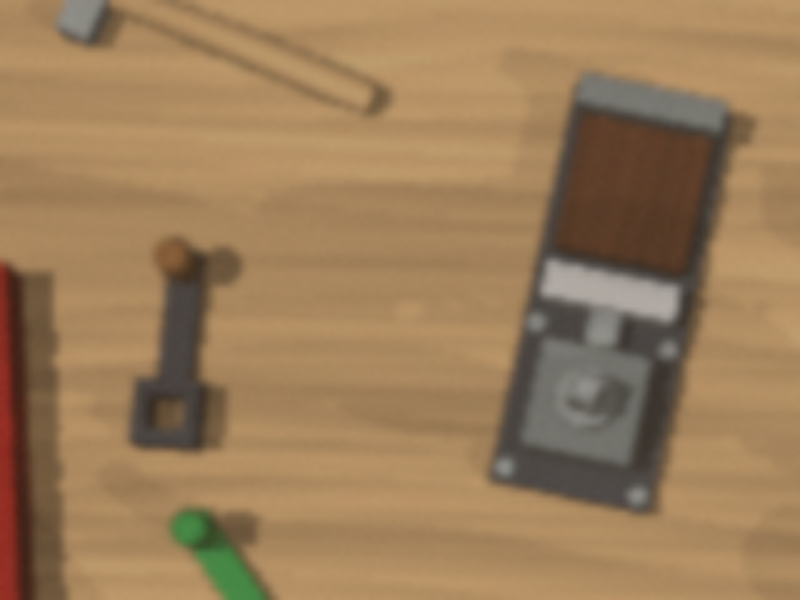

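```bash
python3 - <<'E'
from h import *
s=r.read_state();M=R.from_rotvec(s["eef_rot"]).as_matrix();print(M.round(3),s["clock"])
C=cam("top")
f=lambda u,v,z:px2w(C,(195+u/5,95+v/5),z)
h=np.mean([f(134,445,30),f(202,448,30),f(202,380,30),f(137,380,30)],0);g=f(175,257,60);print(h,g,np.degrees(np.arctan2(*(g-h)[1::-1])))
# clamp plate corners
for p in [(492,480),(655,510),(730,110),(580,80)]: print(f(*p,16))
print(f(595,395,80))
C=cam("side")
E
```

```text
[[-0.9   -0.     0.437]
 [-0.437  0.001 -0.9  ]
 [-0.    -1.    -0.001]] 0.15
[538.11929899 320.79037862  30.        ] [636.65386754 316.15747942  60.        ] -2.6919509331307876
[501.8471583 106.5081245  16.       ]
[485.05657753  -2.34795534  16.        ]
[760.16144287 -46.01425854  16.        ]
[777.8828497   56.57827843  16.        ]
[550.54955009  39.51463546  80.        ]
```

>>> {"api": "move_arm", "payload": {"targets": [[[10.5,36.8,4,0,0,0.11,85],[10.5,36.8,4,0,0,0.11,85],[10.5,36.8,4,0,0,0.11,85],[10.5,36.8,4,0,0,0.11,85],[10.5,36.8,4,0,0,0.11,85],[10.5,36.8,4,0,0,0.11,85],[10.5,36.8,4,0,0,0.11,85],[10.5,36.8,4,0,0,0.11,85],[10.5,36.8,4,0,0,0.11,85],[10.5,36.8,4,0,0,0.11,85],[10.5,36.8,4,0,0,0.11,85],[10.5,36.8,4,0,0,0.11,85]]]}}

```text
clock: 1.15
ee_pos: [398.8, -118.9, 248.7]
eef_rot: [-1.3, 1.056, -1.056]
ft_force: [-0.0, -0.0, 0.4]
gripper_width: 0.994
```

>>> {"api": "move_arm", "payload": {"targets": [[[10.5,36.8,0,0,0,0.11,85],[10.5,36.8,0,0,0,0.11,85],[10.5,36.8,0,0,0,0.11,85],[10.5,36.8,0,0,0,0.11,85],[10.5,36.8,0,0,0,0.11,85],[10.5,36.8,0,0,0,0.11,85],[10.5,36.8,0,0,0,0.11,85],[10.5,36.8,0,0,0,0.11,85],[10.5,36.8,0,0,0,0.11,85],[10.5,36.8,0,0,0,0.11,85],[10.5,36.8,0,0,0,0.11,85],[10.5,36.8,0,0,0,0.11,85]]]}}

```text
clock: 2.15
ee_pos: [524.8, 322.9, 248.1]
eef_rot: [-1.571, 0.035, -0.034]
ft_force: [-0.3, -0.5, 0.5]
gripper_width: 0.999
```

>>> {"api": "move_arm", "payload": {"targets": [[[0,0,0,0,0,0,85],[0,0,0,0,0,0,85]]]}}

```text
clock: 2.32
ee_pos: [524.6, 322.6, 247.5]
eef_rot: [-1.571, 0.038, -0.037]
ft_force: [0.3, 0.2, 0.6]
gripper_width: 0.996
```

```bash
cat > look.py <<'E'
from h import *
import sys,pickle
s=r.read_state();im=r.snapshot("wrist")[:,:,::-1]
cv2.imwrite(f"pics/{sys.argv[1]}.png",im);pickle.dump(s,open(f"pics/{sys.argv[1]}.pkl","wb"))
print(s["clock"],s["ee_pos"].round(1),s["eef_rot"].round(3),s["joints"].round(2),s["ft_force"].round(1),s["ft_torque"].round(2),s["gripper_width"].round(3));print(R.from_rotvec(s["eef_rot"]).as_matrix().round(3))
E
python3 look.py w1
```

```text
Traceback (most recent call last):
  File "look.py", line 5, in <module>
    print(s["clock"],s["ee_pos"].round(1),s["eef_rot"].round(3),s["joints"].round(2),s["ft_force"].round(1),s["ft_torque"].round(2),s["gripper_width"].round(3));print(R.from_rotvec(s["eef_rot"]).as_matrix().round(3))
                                                                                                                                    ^^^^^^^^^^^^^^^^^^^^^^^^
AttributeError: 'float' object has no attribute 'round'
```

View pics/w1.png

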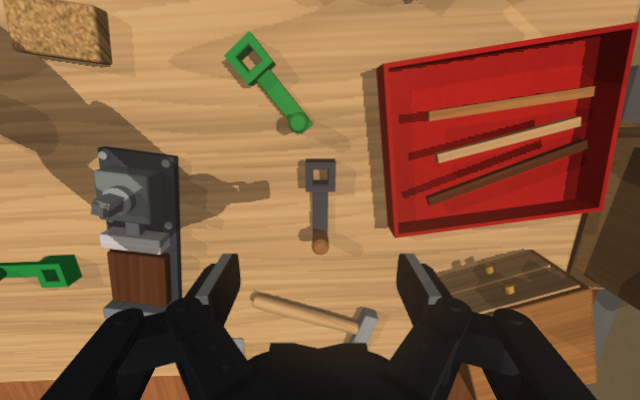

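The wrist view shows the dark crank with its hub near (320,175) and grip near (320,243). The clamp spindle is at about (110,205).

```bash
sed -i 's/s\["gripper_width"\].round(3)/round(s["gripper_width"],3)/' look.py; python3 - <<'E'
import cv2
a=cv2.imread("pics/w1.png")
b=cv2.resize(a[145:265,270:370],None,fx=5,fy=5,interpolation=cv2.INTER_CUBIC)
cv2.imwrite("pics/w1c.png",b)
E
```

```text
(no output)
```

View pics/w1c.png

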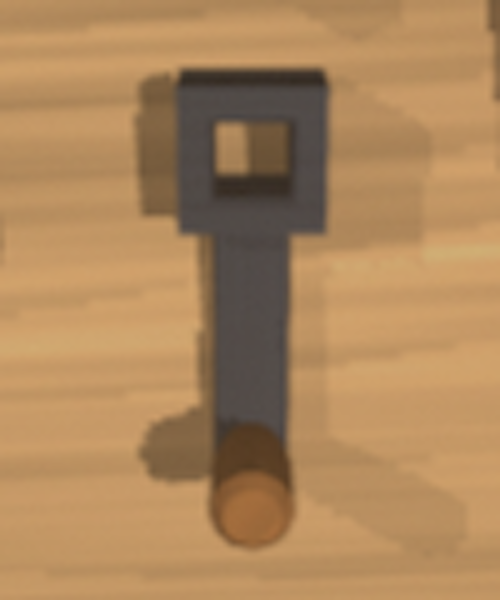

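```bash
python3 - <<'E'
from h import *;import pickle
s=pickle.load(open("pics/w1.pkl","rb"));C=cam("wrist",s)
f=lambda u,v,z:px2w(C,(270+(u+.5)/5-.5,145+(v+.5)/5-.5),z)
q=[f(178,85,30),f(326,85,30),f(328,232,30),f(178,232,30)];print(np.round(q,1),np.mean(q,0));g=f(253,508,60);print(g)
d=g-np.mean(q,0);print(np.degrees(np.arctan2(d[1],d[0])),np.linalg.norm(d[:2]))
q=[f(213,121,30),f(294,121,30)];print(q)
M=R.from_rotvec(s["eef_rot"]).as_matrix();print(M.round(3),s["ee_pos"])
E
```

```text
[[515.  304.5  30. ]
 [517.  346.6  30. ]
 [560.7 345.9  30. ]
 [558.6 301.7  30. ]] [537.81427763 324.65617026  30.        ]
[634.54795852 320.22808489  60.        ]
-2.6209445419497466 96.834977972893
[array([525.85735939, 313.84233414,  30.        ]), array([526.9635843, 337.0779396,  30.       ])]
[[ 0.999 -0.001  0.047]
 [-0.047 -0.001  0.999]
 [-0.001 -1.    -0.001]] [524.64618151 322.55361171 247.534347  ]
```

>>> {"api": "move_arm", "payload": {"targets": [[[1.3,0.2,-20,0,0,0,85],[1.3,0.2,-20,0,0,0,85],[1.3,0.2,-20,0,0,0,85],[1.3,0.2,-20,0,0,0,85],[1.3,0.2,-20,0,0,0,85],[1.3,0.2,-20,0,0,0,85],[1.3,0.2,-20,0,0,0,85],[1.3,0.2,-20,0,0,0,85],[1.3,0.2,-20,0,0,0,85],[1.3,0.2,-20,0,0,0,85],[0,0,0,0,0,0,85]]]}}

```text
clock: 3.28
ee_pos: [535.4, 319.9, 45.0]
eef_rot: [-1.574, 0.046, -0.037]
ft_force: [-1.3, -0.3, 0.3]
gripper_width: 0.992
```

```bash
python3 look.py w2
```

```text
3.2833 [535.4 319.9  45. ] [-1.574  0.046 -0.037] [ 0.52  0.63  1.71 -0.    0.81 -1.  ] [-1.3 -0.3  0.3] [-0.02  0.06  0.01] 0.992
[[ 0.999 -0.006  0.052]
 [-0.052 -0.004  0.999]
 [-0.006 -1.    -0.004]]
```

View pics/w2.png

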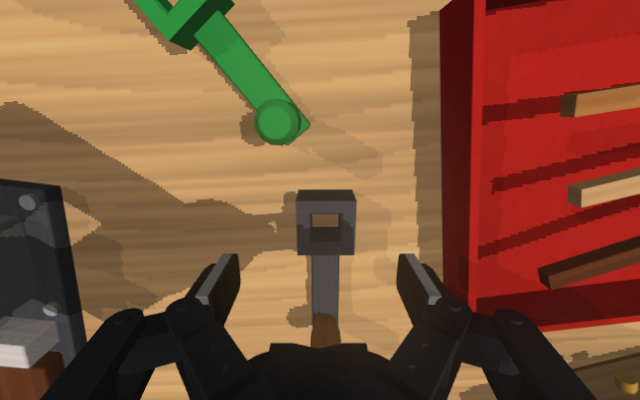

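The hub top is at roughly (296..356, 204..255), midway between the fingers, and the red tray is clear.

```bash
python3 - <<'E'
from h import *;import pickle
s=pickle.load(open("pics/w2.pkl","rb"));C=cam("wrist",s)
q=[px2w(C,p,30) for p in [(296,203.5),(356,203.5),(356.5,254.5),(296.5,254.5)]];print(np.round(q,1),np.mean(q,0))
print(r.read_state()["ee_pos"])
E
```

```text
[[517.7 304.8  30. ]
 [519.9 348.   30. ]
 [561.4 348.   30. ]
 [559.1 302.   30. ]] [539.53153603 325.69343729  30.        ]
[536.26276156 320.63717818  46.84151911]
```

>>> {"api": "move_arm", "payload": {"targets": [[[1,0,-15,0,0,0,85],[0,0,-15,0,0,0,85],[0,0,-9,0,0,0,85],[0,0,0,0,0,0,85],[0,0,0,0,0,0,85]]]}}

```text
clock: 3.75
ee_pos: [538.9, 322.8, 9.5]
eef_rot: [-1.571, 0.04, -0.039]
ft_force: [0.7, 0.1, 0.3]
gripper_width: 1.0
```

>>> {"api": "move_arm", "payload": {"targets": [[[0,2,-8,0,0,0,85],[0,0,0,0,0,0,85],[0,0,0,0,0,0,60],[0,0,0,0,0,0,45],[0,0,0,0,0,0,30],[0,0,0,0,0,0,30],[0,0,0,0,0,0,30],[0,0,0,0,0,0,30],[0,0,0,0,0,0,30]]]}}

```text
clock: 4.5
ee_pos: [538.9, 324.9, 1.5]
eef_rot: [-1.57, 0.039, -0.039]
ft_force: [0.2, -0.4, 0.4]
gripper_width: 0.35
```

```bash
python3 look.py w3
```

```text
4.5 [538.9 324.9   1.5] [-1.57   0.039 -0.039] [ 0.52  0.7   1.71 -0.    0.74 -1.  ] [ 0.2 -0.4  0.4] [-0.01  0.04 -0.01] 0.35
[[ 0.999  0.     0.05 ]
 [-0.05   0.     0.999]
 [ 0.    -1.     0.   ]]
```

View pics/w3.png

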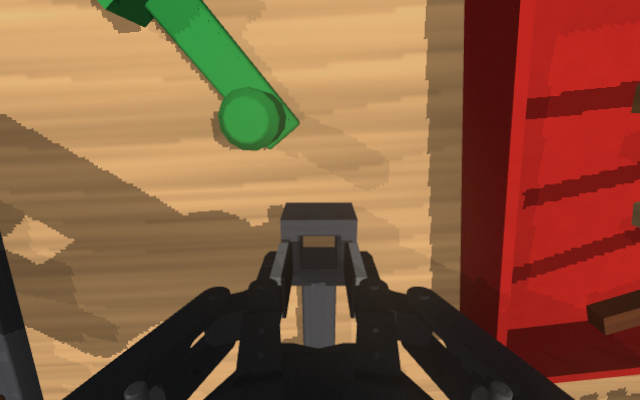

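>>> {"api": "move_arm", "payload": {"targets": [[[0,0,0,0,0,0,10],[0,0,0,0,0,0,10],[0,0,0,0,0,0,10]]]}}

```text
clock: 4.8
ee_pos: [538.9, 324.9, 1.4]
eef_rot: [-1.57, 0.039, -0.039]
ft_force: [-0.1, -0.2, -0.7]
gripper_width: 0.116
```

```bash
python3 look.py w4; python3 - <<'E'
import cv2
a=cv2.imread("pics/w4.png")
cv2.imwrite("pics/w4c.png",cv2.resize(a[190:350,240:400],None,fx=3.7,fy=3.7,interpolation=cv2.INTER_CUBIC))
E
```

```text
4.8 [538.9 324.9   1.4] [-1.57   0.039 -0.039] [ 0.52  0.7   1.71 -0.    0.74 -1.  ] [-0.1 -0.2 -0.7] [-0.04  0.01  0.04] 0.116
[[ 0.999  0.     0.05 ]
 [-0.05   0.     0.999]
 [ 0.    -1.     0.   ]]
```

View pics/w4c.png

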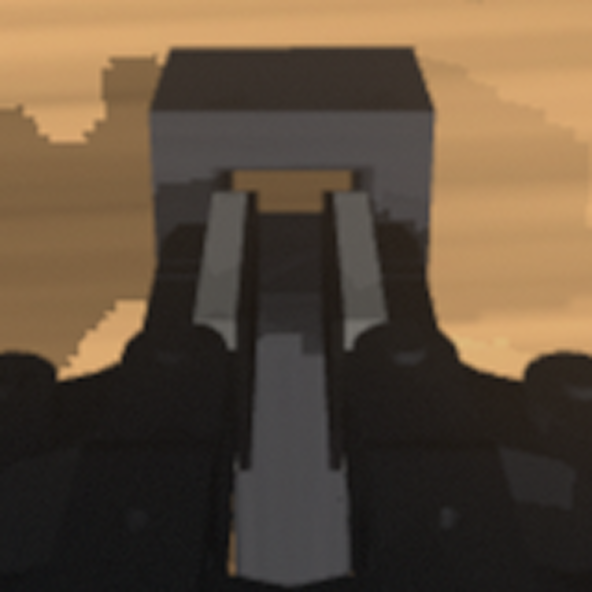

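```bash
python3 - <<'E'
from h import *;import pickle
s=pickle.load(open("pics/w4.pkl","rb"));C=cam("wrist",s);p=s["ee_pos"]
f=lambda X:((w2px(C,X)-[240,190])*3.7).round()
for dz in (0,19,30,40): print(dz,f([p+[dx,0,dz] for dx in(-11,0,11)]))
print(f([[517,303,30],[517,347,30],[561,347,30],[561,303,30]]))
g=lambda u,v,z:px2w(C,(240+u/3.7,190+v/3.7),z)
for z in (30,):
  print([g(*p,z).round(1) for p in [(152,110),(433,110),(218,170),(370,170)]])
print([g(*p,0).round(1) for p in [(170,48),(413,48)]])
E
```

```text
0 [[286. 107.]
 [289. 162.]
 [292. 215.]]
19 [[286. 152.]
 [289. 211.]
 [292. 268.]]
30 [[285. 182.]
 [289. 245.]
 [292. 305.]]
40 [[285. 213.]
 [289. 279.]
 [292. 342.]]
[[139. 120.]
 [426. 107.]
 [428. 352.]
 [164. 363.]]
[array([515.4, 305.2,  30. ]), array([517.6, 348. ,  30. ]), array([526. , 314.5,  30. ]), array([527.2, 338.2,  30. ])]
[array([515.9, 304.6,   0. ]), array([518.1, 348.4,   0. ])]
```

The pads closed above the hub without touching it. In both the open and the closed views the fingertips appear about 30 mm further back than the stated TCP. I'll open, lower in steps and check by camera and force.

>>> {"api": "move_arm", "payload": {"targets": [[[0,0,0,0,0,0,80],[0,0,0,0,0,0,80],[0,0,0,0,0,0,80],[0,0,0,0,0,0,80],[0,0,-5,0,0,0,80],[0,0,-5,0,0,0,80],[0,0,-5,0,0,0,80],[0,0,0,0,0,0,80]]]}}

```text
clock: 5.52
ee_pos: [538.0, 324.4, -15.1]
eef_rot: [-1.572, 0.041, -0.038]
ft_force: [-0.7, -0.6, -0.0]
gripper_width: 0.939
```

```bash
python3 look.py w5; python3 - <<'E'
from h import *
cv2.imwrite("pics/side1.png",cv2.resize(r.snapshot("side")[200:340,170:370,::-1],None,fx=4,fy=4,interpolation=cv2.INTER_CUBIC))
E
```

```text
5.5167 [538.  324.4 -15.1] [-1.572  0.041 -0.038] [ 0.52  0.72  1.71 -0.    0.71 -1.  ] [-0.7 -0.6 -0. ] [-0.01 -0.01 -0.03] 0.939
[[ 0.999 -0.002  0.05 ]
 [-0.05  -0.001  0.999]
 [-0.002 -1.    -0.001]]
```

View pics/w5.png

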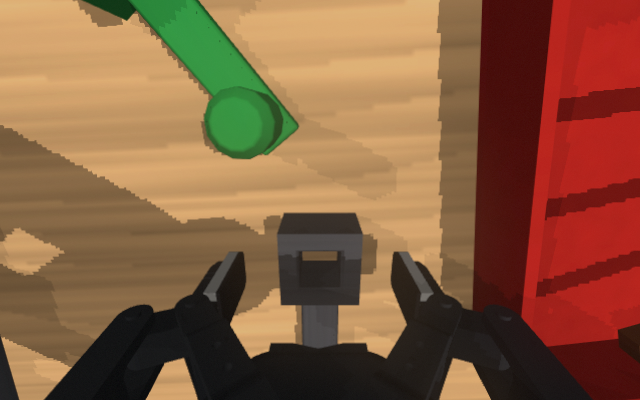

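View pics/side1.png

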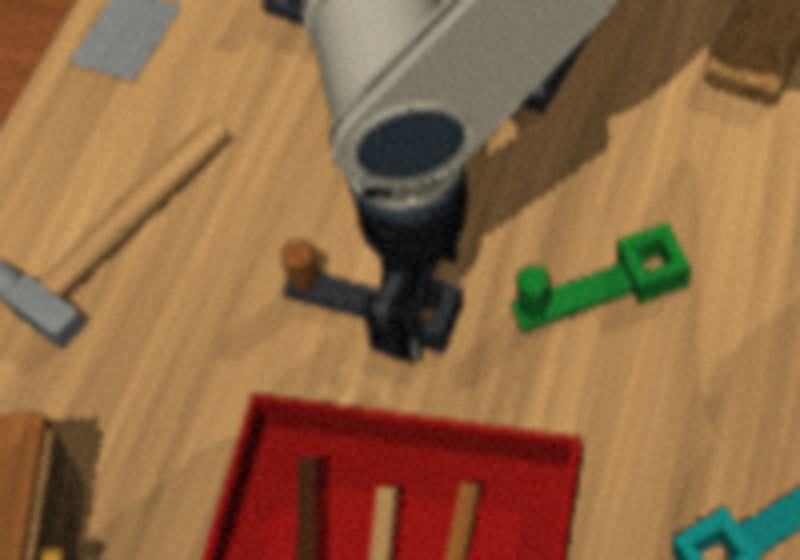

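```bash
python3 - <<'E'
from h import *
im=r.snapshot("side")[:,:,::-1]
cv2.imwrite("pics/side2.png",cv2.resize(im[255:300,230:300],None,fx=11,fy=11,interpolation=cv2.INTER_CUBIC))
im=r.snapshot("top")[:,:,::-1]
cv2.imwrite("pics/top2.png",cv2.resize(im[130:210,200:300],None,fx=7,fy=7,interpolation=cv2.INTER_CUBIC))
E
```

```text
(no output)
```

View pics/side2.png

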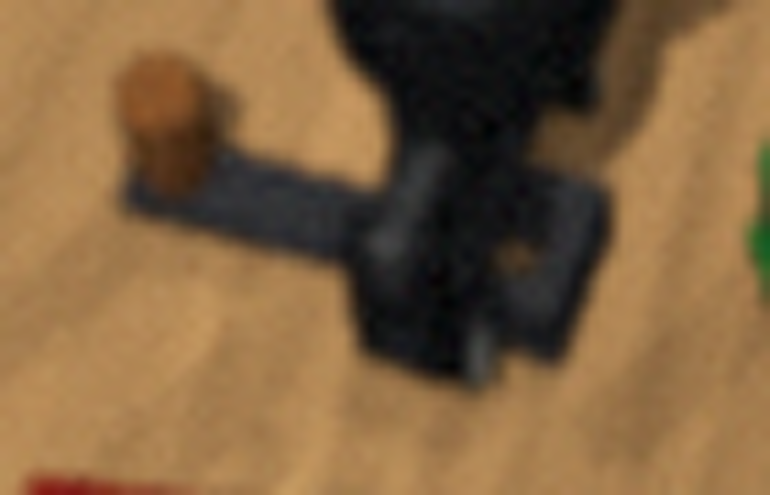

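View pics/top2.png

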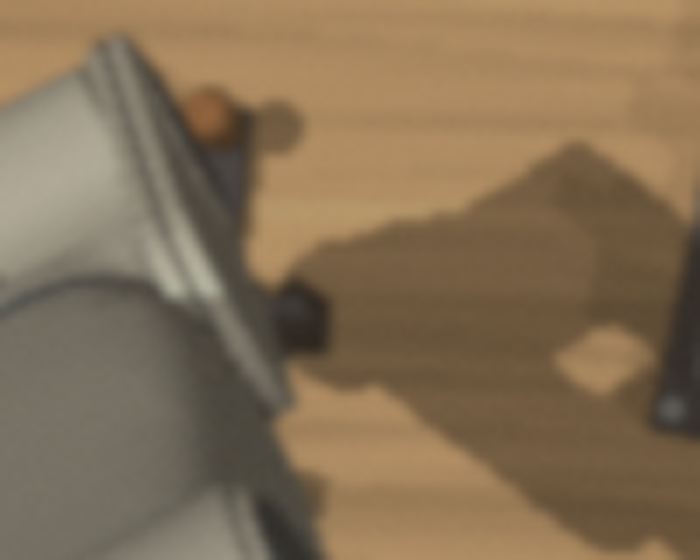

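```bash
python3 - <<'E'
from h import *
C=cam("side")
for uv in [(273.2,290),(263.2,286.8)]:
  a=px2w(C,uv,0);b=px2w(C,uv,50)
  for y in (364,372,380):
    t=(y-a[1])/(b[1]-a[1]);print(uv,y,(a+(b-a)*t).round(1))
from math import *
# wrist: open tips, tool frame; inner tip near corner, opening 80*... 
import pickle
for n,L,Rr,w in [("w1",(237.5,254.5),(399.5,254.5),85),("w5",(244,252),(392,252),80)]:
  K,k,P=cam("wrist",pickle.load(open(f"pics/{n}.pkl","rb")));H=r.calibration("wrist")["hand_eye"]
  d=w/((Rr[0]-L[0])/K[0,0]); 
  for uv in (L,Rr):
    print(n,(H@np.array([(uv[0]-K[0,2])/K[0,0]*d,(uv[1]-K[1,2])/K[0,0]*d,d,1])).round(1))
E
```

```text
(273.2, 290) 364 [534.4 364.    9.7]
(273.2, 290) 372 [530.4 372.   26.2]
(273.2, 290) 380 [526.5 380.   42.7]
(263.2, 286.8) 364 [565.4 364.   15.9]
(263.2, 286.8) 372 [560.9 372.   32.2]
(263.2, 286.8) 380 [556.5 380.   48.6]
w1 [ -9.5 -44.7 -42.3   1. ]
w1 [ -9.5 -44.6  42.7   1. ]
w5 [ -8.6 -40.4 -40.    1. ]
w5 [ -8.5 -40.3  40.    1. ]
```

The side and wrist views agree: the fingertips are about 31 mm behind the reported TCP. I'll lower another 14 mm and close.

>>> {"api": "move_arm", "payload": {"targets": [[[0,0,-5,0,0,0,80],[0.5,0.5,-5,0,0,0,80],[0,0,-4,0,0,0,80],[0,0,0,0,0,0,60],[0,0,0,0,0,0,40],[0,0,0,0,0,0,25],[0,0,0,0,0,0,25],[0,0,0,0,0,0,25],[0,0,0,0,0,0,25]]]}}

```text
clock: 6.47
ee_pos: [539.5, 325.5, -27.4]
eef_rot: [-1.57, 0.039, -0.039]
ft_force: [0.3, 0.5, 1.0]
gripper_width: 0.504
```

```bash
python3 look.py w6
```

```text
6.4667 [539.5 325.5 -27.4] [-1.57   0.039 -0.039] [ 0.52  0.74  1.71 -0.    0.69 -1.  ] [0.3 0.5 1. ] [-0.07  0.07  0.02] 0.504
[[ 0.999  0.     0.05 ]
 [-0.05   0.     0.999]
 [ 0.    -1.     0.   ]]
```

View pics/w6.png

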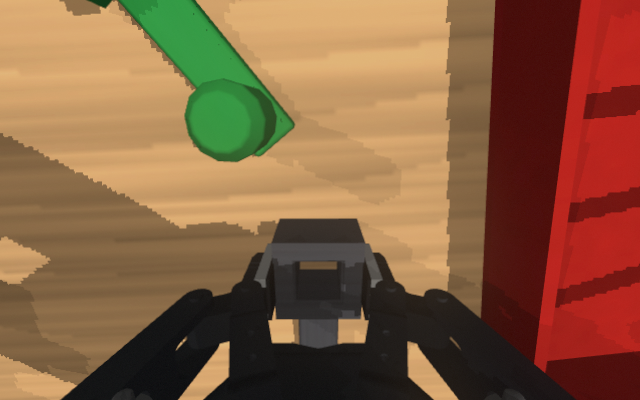

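>>> {"api": "move_arm", "payload": {"targets": [[[0,0,8,0,0,0,25],[0,0,20,0,0,0,25],[0,0,30,0,0,0,25],[9,-31.5,11,0,0,0,25],[9,-31.5,11,0,0,0,25],[9,-31.5,11,0,0,0,25],[9,-31.5,11,0,0,0,25],[9,-31.5,11,0,0,0,25],[9,-31.5,11,0,0,0,25],[9,-31.5,11,0,0,0,25],[9,-31.5,11,0,0,0,25],[9,-31.5,11,0,0,0,25]]]}}

```text
clock: 7.52
ee_pos: [620.0, 40.3, 130.1]
eef_rot: [-1.57, 0.04, -0.039]
ft_force: [0.8, 0.3, -2.6]
gripper_width: 0.504
```

>>> {"api": "move_arm", "payload": {"targets": [[[0,0,0,0,0,0,25],[0,0,0,0,0,0,25],[0,0,0,0,0,0,25],[0,0,0,0,0,0,25]]]}}

```text
clock: 7.85
ee_pos: [619.3, 42.9, 128.8]
eef_rot: [-1.57, 0.04, -0.037]
ft_force: [-0.1, 0.2, -2.8]
gripper_width: 0.504
```

```bash
python3 look.py w7
```

```text
7.85 [619.3  42.9 128.8] [-1.57   0.04  -0.037] [ 0.05  0.5   1.69  0.    0.95 -1.47] [-0.1  0.2 -2.8] [-0.05  0.08  0.03] 0.504
[[ 0.999 -0.002  0.049]
 [-0.049  0.     0.999]
 [-0.002 -1.     0.   ]]
```

View pics/w7.png

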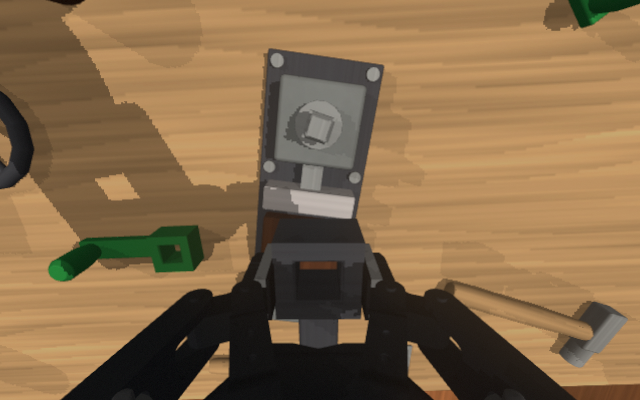

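The hub is still held at (275-360, 243-320). The spindle with its square top is at about (320,126).

```bash
python3 - <<'E'
import cv2
a=cv2.imread("pics/w7.png")
cv2.imwrite("pics/w7c.png",cv2.resize(a[65:180,260:380],None,fx=6,fy=5,interpolation=cv2.INTER_CUBIC))
cv2.imwrite("pics/w7d.png",cv2.resize(a[210:325,260:380],None,fx=6,fy=5,interpolation=cv2.INTER_CUBIC))
E
```

```text
(no output)
```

View pics/w7c.png

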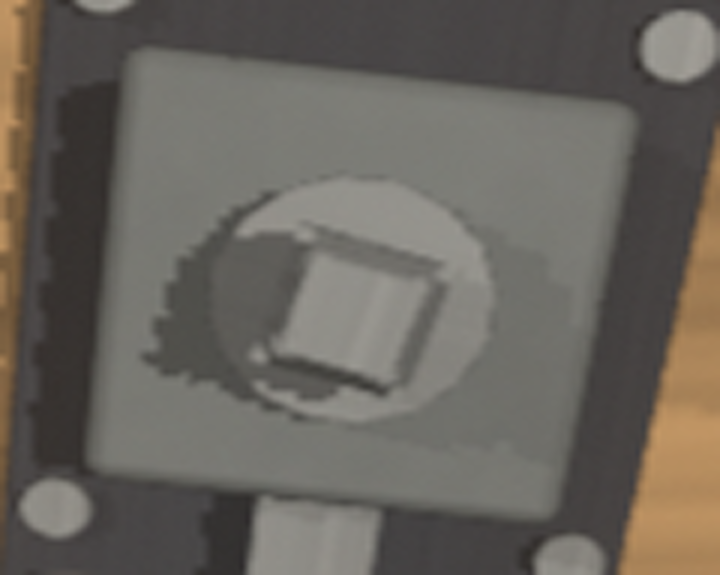

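View pics/w7d.png

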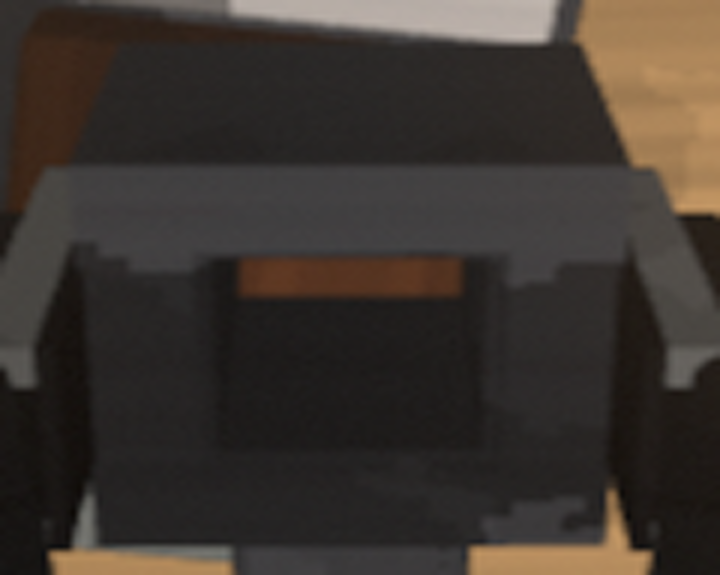

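```bash
python3 - <<'E'
from h import *;import pickle
s=pickle.load(open("pics/w7.pkl","rb"));C=cam("wrist",s);e=s["ee_pos"];print(e)
def f(u,v,z,r0):return px2w(C,(260+(u+.5)/6-.5,r0+(v+.5)/5-.5),z)
t=np.array([f(*p,99,65) for p in [(315,248),(432,280),(392,383),(277,352)]]);print(t.round(1),t.mean(0))
b=np.array([f(*p,93,65) for p in [(305,228),(446,264)]]);print(b.round(1))
for a,c in [(t[0],t[1]),(t[3],t[2]),(b[0],b[1]),(t[0],t[3]),(t[1],t[2])]:
  d=c-a;print(np.degrees(np.arctan2(d[1],d[0])).round(1),np.linalg.norm(d).round(1))
cl=[f(*p,65,65) for p in [(212,299),(495,299),(354,175),(354,422)]];print(np.round(cl,1),np.mean(cl,0))
ho=[f(*p,53,65) for p in [(130,50),(635,105),(555,520),(92,470)]];print(np.round(ho,1),np.mean(ho,0))
zt=e[2]+57.4
h=np.array([f(*p,zt,210) for p in [(70,168),(632,168),(605,545),(98,545),(205,255),(495,255),(480,450),(220,450)]]);print(h.round(1),h[:4].mean(0),h[4:].mean(0))
M=R.from_rotvec(s["eef_rot"]).as_matrix();print("tool",(M.T@(h[:4].mean(0)-e)),(M.T@(h[4:].mean(0)-e)))
E
```

```text
[619.28585032  42.88049259 128.77005393]
[[541.2  42.5  99. ]
 [546.2  56.   99. ]
 [560.3  50.7  99. ]
 [555.2  37.2  99. ]] [550.71906801  46.60346784  99.        ]
[[538.5  41.3  93. ]
 [544.3  58.   93. ]]
69.7 14.4
69.6 14.5
70.9 17.7
-20.9 15.0
-20.6 15.0
[[549.3  27.1  65. ]
 [551.3  66.1  65. ]
 [531.   47.6  65. ]
 [570.5  45.7  65. ]] [550.5324425   46.63125503  65.        ]
[[509.9  17.9  53. ]
 [521.7  87.1  53. ]
 [591.5  75.4  53. ]
 [578.9   5.8  53. ]] [550.5164156   46.54261338  53.        ]
[[595.6  22.2 186.2]
 [597.7  65.8 186.2]
 [641.   63.7 186.2]
 [638.8  20.2 186.2]
 [605.3  32.  186.2]
 [606.5  55.  186.2]
 [628.7  53.2 186.2]
 [627.6  31.5 186.2]] [618.28451224  42.96238532 186.17005393] [617.02553863  42.92319873 186.17005393]
tool [-1.10919140e+00 -5.73980641e+01  3.62470610e-02] [ -2.36473947 -57.39577235  -0.06447012]
```

>>> {"api": "move_arm", "payload": {"targets": [[[-12,0.5,0,0,0,-0.05,25],[-12,0.5,0,0,0,-0.05,25],[-12,0.5,0,0,0,-0.05,25],[-12,0.5,0,0,0,-0.05,25],[-12,0.5,0,0,0,-0.05,25],[-7.5,0.5,0,0,0,-0.06,25],[0,0,-15,0,0,0,25],[0,0,-15,0,0,0,25],[0,0,-10,0,0,0,25],[0,0,0,0,0,0,25],[0,0,0,0,0,0,25],[0,0,0,0,0,0,25]]]}}

```text
clock: 8.9
ee_pos: [553.2, 45.3, 89.7]
eef_rot: [-1.552, 0.282, -0.282]
ft_force: [-0.2, -0.1, -3.1]
gripper_width: 0.503
```

```bash
python3 look.py w8; python3 - <<'E'
import cv2
a=cv2.imread("pics/w8.png")
cv2.imwrite("pics/w8c.png",cv2.resize(a[200:325,250:390],None,fx=5,fy=4.7,interpolation=cv2.INTER_CUBIC))
E
```

```text
8.9 [553.2  45.3  89.7] [-1.552  0.282 -0.282] [ 0.06  0.48  1.86  0.    0.81 -1.15] [-0.2 -0.1 -3.1] [-0.01  0.05  0.01] 0.503
[[ 0.936  0.     0.352]
 [-0.352  0.     0.936]
 [ 0.    -1.     0.   ]]
```

View pics/w8c.png

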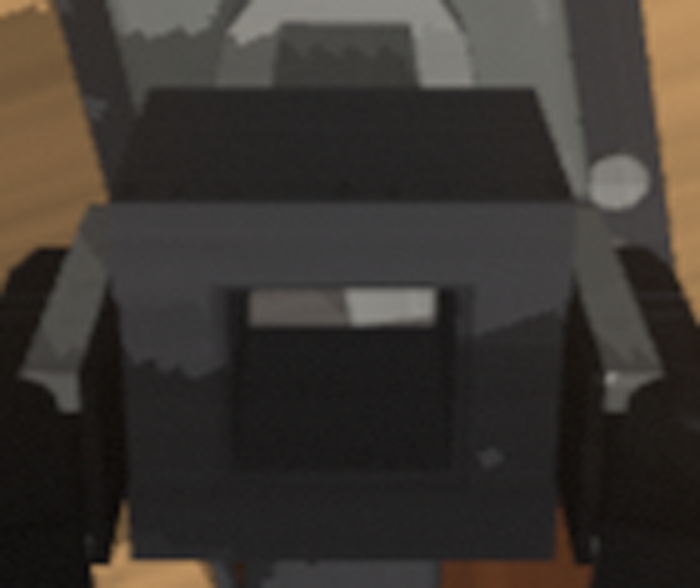

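The shaft (columns 275-415) lies parallel to and centred under the hub. I'll trim and descend in steps.

>>> {"api": "move_arm", "payload": {"targets": [[[-1.3,0.8,-4,0,0,0,25],[0,0,-4,0,0,0,25],[0,0,-4,0,0,0,25],[0,0,-4,0,0,0,25],[0,0,-4,0,0,0,25],[0,0,-4,0,0,0,25],[0,0,0,0,0,0,25],[0,0,0,0,0,0,25]]]}}

```text
clock: 9.62
ee_pos: [551.3, 45.7, 65.0]
eef_rot: [-1.552, 0.283, -0.282]
ft_force: [0.1, -0.2, -2.7]
gripper_width: 0.505
```

>>> {"api": "move_arm", "payload": {"targets": [[[0.3,0.2,-3,0,0,0,25],[0,0,-3,0,0,0,25],[0,0,-3,0,0,0,25],[0,0,-3,0,0,0,25],[0,0,0,0,0,0,25],[0,0,0,0,0,0,25]]]}}

```text
clock: 10.12
ee_pos: [551.7, 45.9, 53.1]
eef_rot: [-1.552, 0.283, -0.282]
ft_force: [-0.6, -0.0, -3.3]
gripper_width: 0.505
```

>>> {"api": "move_arm", "payload": {"targets": [[[0,0,-3,0,0,0,25],[0,0,-3,0,0,0,25],[0,0,-3,0,0,0,25],[0,0,-2,0,0,0,25],[0,0,0,0,0,0,25],[0,0,0,0,0,0,25]]]}}

```text
clock: 10.62
ee_pos: [551.7, 45.9, 42.2]
eef_rot: [-1.552, 0.283, -0.282]
ft_force: [0.3, -1.0, -2.5]
gripper_width: 0.505
```

>>> {"api": "move_arm", "payload": {"targets": [[[0,0,-1.5,0,0,0,25],[0,0,-1.5,0,0,0,25],[0,0,-1,0,0,0,25],[0,0,-1,0,0,0,25],[0,0,0,0,0,0,25]]]}}

```text
clock: 11.03
ee_pos: [551.9, 45.9, 37.6]
eef_rot: [-1.552, 0.282, -0.282]
ft_force: [-1.2, -0.0, 0.1]
gripper_width: 0.502
```

>>> {"api": "move_arm", "payload": {"targets": [[[0,0,-0.5,0,0,0,25],[0,0,-0.5,0,0,0,25],[0,0,0,0,0,0,25]]]}}

```text
clock: 11.28
ee_pos: [551.9, 45.9, 37.5]
eef_rot: [-1.552, 0.282, -0.282]
ft_force: [-5.4, 0.8, 11.2]
gripper_width: 0.504
```

The hub is home: the force rose at the expected height. I'll ease the push and turn clockwise.

>>> {"api": "move_arm", "payload": {"targets": [[[0,0,0.6,0,0,-0.03,25],[-0.1,-0.1,0,0,0,-0.07,25],[-0.1,-0.1,0,0,0,-0.1,25],[-0.1,-0.1,0,0,0,-0.1,25],[-0.1,-0.1,0,0,0,-0.1,25],[-0.1,-0.1,0,0,0,-0.1,25],[-0.1,-0.1,0,0,0,-0.1,25],[-0.1,-0.1,0,0,0,-0.1,25],[0,0,0,0,0,0,25]]]}}

```text
clock: 12.03
ee_pos: [551.6, 45.8, 37.6]
eef_rot: [-1.406, 0.827, -0.828]
ft_force: [-1.1, 3.4, 3.8]
gripper_width: 0.503
```

```bash
python3 look.py w9
```

```text
12.0333 [551.6  45.8  37.6] [-1.406  0.827 -0.828] [ 0.06  0.56  1.88  0.    0.7  -0.45] [-1.1  3.4  3.8] [ 0.57  0.35 -0.04] 0.503
[[ 0.486  0.001  0.874]
 [-0.874  0.001  0.486]
 [-0.    -1.     0.001]]
```

View pics/w9.png

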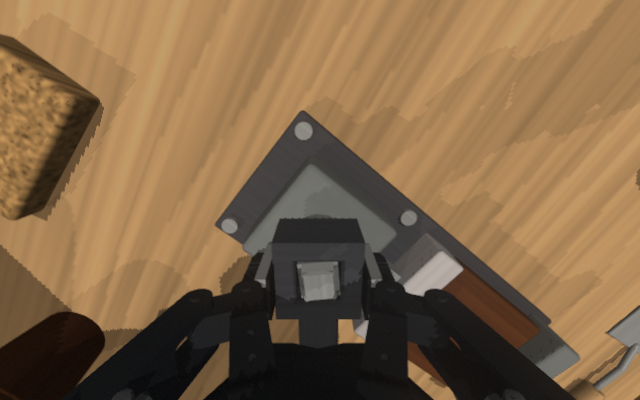

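>>> {"api": "move_arm", "payload": {"targets": [[[0,0,0,0,0,-0.1,25],[-0.1,0,0,0,0,-0.1,25],[-0.1,0,0,0,0,-0.1,25],[-0.1,0,0,0,0,-0.1,25],[0,0,0,0,0,0,25]]]}}

```text
clock: 12.5
ee_pos: [551.4, 45.8, 37.6]
eef_rot: [-1.258, 1.128, -1.128]
ft_force: [-2.5, 4.6, 5.5]
gripper_width: 0.503
```

```bash
cat > st.py <<'E'
from h import *
s=r.read_state();M=R.from_rotvec(s["eef_rot"]).as_matrix()
print(s["clock"],s["ee_pos"].round(1),"yaw",np.degrees(np.arctan2(M[1,0],M[0,0])).round(2),s["ft_force"].round(1),s["ft_torque"].round(2),"j6",s["joints"][5].round(3),s["joint_torque"][5].round(3),round(s["gripper_width"],3))
E
python3 st.py
```

```text
12.5 [551.4  45.8  37.6] yaw -83.73 [-2.5  4.6  5.5] [ 0.75  0.32 -0.07] j6 -0.049 1.162 0.503
```

>>> {"api": "move_arm", "payload": {"targets": [[[0,0,0,0,0,-0.04,25],[0,0,0,0,0,-0.04,25],[0,0,0,0,0,-0.04,25],[0,0,0,0,0,0,25]]]}}

```text
clock: 12.83
ee_pos: [551.4, 45.8, 37.6]
eef_rot: [-1.205, 1.214, -1.214]
ft_force: [-1.8, 4.5, 5.2]
gripper_width: 0.505
```

```bash
python3 st.py
```

```text
12.8333 [551.4  45.8  37.6] yaw -90.4 [-1.8  4.5  5.2] [ 0.85  0.32 -0.04] j6 0.067 0.463 0.505
```

>>> {"api": "move_arm", "payload": {"targets": [[[0,0,0,0,0,-0.03,25],[0,0,0,0,0,-0.03,25],[0,0,0,0,0,0,25]]]}}

```text
clock: 13.08
ee_pos: [551.4, 45.8, 37.6]
eef_rot: [-1.176, 1.258, -1.258]
ft_force: [-0.6, 5.5, 5.3]
gripper_width: 0.506
```

```bash
python3 st.py
```

```text
13.0833 [551.4  45.8  37.6] yaw -93.8 [-0.6  5.5  5.3] [ 0.84  0.32 -0.01] j6 0.127 0.342 0.506
```

```bash
python3 look.py w10; python3 - <<'E'
import cv2
a=cv2.imread("pics/w10.png")
cv2.imwrite("pics/w10c.png",cv2.resize(a[200:350,240:400],None,fx=4.6,fy=4,interpolation=cv2.INTER_CUBIC))
E
```

```text
13.0833 [551.4  45.8  37.6] [-1.176  1.258 -1.258] [0.06 0.56 1.88 0.   0.7  0.13] [-0.6  5.5  5.3] [ 0.84  0.32 -0.01] 0.506
[[-0.066  0.001  0.998]
 [-0.998  0.001 -0.066]
 [-0.001 -1.     0.001]]
```

View pics/w10.png

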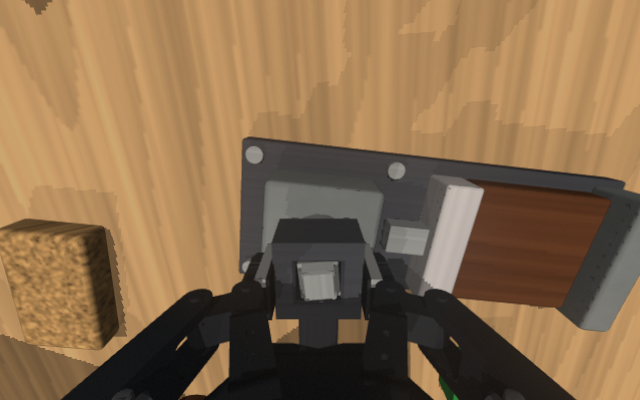

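View pics/w10c.png

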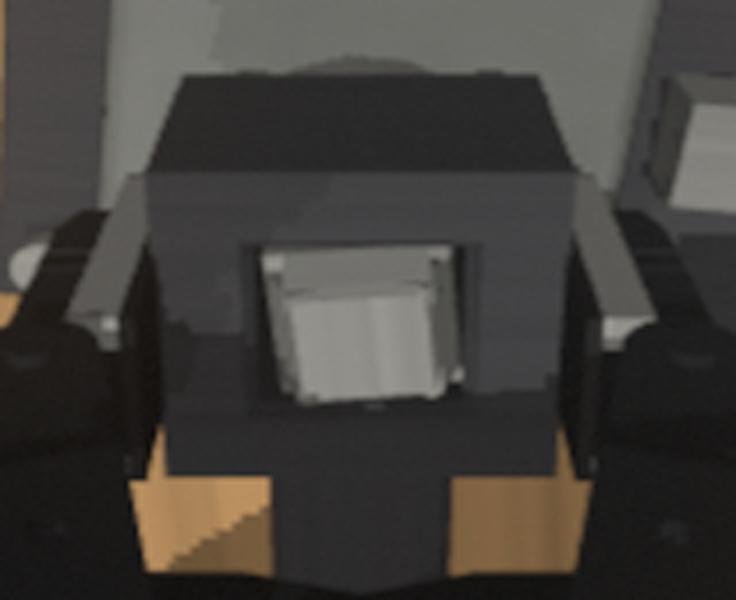

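The shaft lags a few degrees in the bore and the sliding jaw is next to the panel. I'll keep turning until clear resistance.

>>> {"api": "move_arm", "payload": {"targets": [[[0,0,0,0,0,-0.02,25],[0,0,0,0,0,-0.02,25],[0,0,0,0,0,0,25]]]}}

```text
clock: 13.38
ee_pos: [551.3, 45.8, 37.6]
eef_rot: [-1.156, 1.286, -1.286]
ft_force: [-1.6, 5.2, 6.1]
gripper_width: 0.504
```

```bash
python3 st.py
```

```text
13.3833 [551.3  45.8  37.6] yaw -96.05 [-1.6  5.2  6.1] [0.85 0.34 0.02] j6 0.166 0.303 0.504
```

>>> {"api": "move_arm", "payload": {"targets": [[[0,0,0,0,0,-0.02,25],[0,0,0,0,0,-0.02,25],[0,0,0,0,0,0,25]]]}}

```text
clock: 13.63
ee_pos: [551.6, 46.1, 37.6]
eef_rot: [-1.135, 1.315, -1.315]
ft_force: [-1.2, 7.5, 4.4]
gripper_width: 0.504
```

```bash
python3 st.py;python3 look.py w11; python3 - <<'E'
import cv2
a=cv2.imread("pics/w11.png")
cv2.imwrite("pics/w11c.png",cv2.resize(a[200:350,240:400],None,fx=4.6,fy=4,interpolation=cv2.INTER_CUBIC))
E
```

```text
13.6333 [551.6  46.1  37.6] yaw -98.34 [-1.2  7.5  4.4] [1.17 0.25 0.09] j6 0.206 0.357 0.504
13.6333 [551.6  46.1  37.6] [-1.135  1.315 -1.315] [0.06 0.56 1.88 0.   0.7  0.21] [-1.2  7.5  4.4] [1.17 0.25 0.09] 0.504
[[-0.145  0.002  0.989]
 [-0.989  0.001 -0.145]
 [-0.001 -1.     0.001]]
```

View pics/w11c.png

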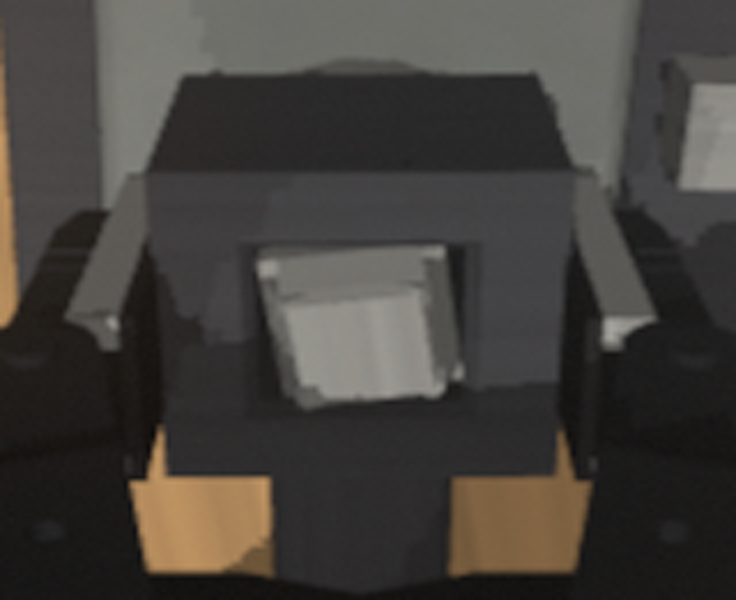

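>>> {"api": "move_arm", "payload": {"targets": [[[0,0,0,0,0,-0.02,25],[0,0,0,0,0,-0.02,25],[0,0,0,0,0,0,25]]]}}

```text
clock: 13.93
ee_pos: [551.7, 46.2, 37.6]
eef_rot: [-1.114, 1.343, -1.344]
ft_force: [-0.6, 7.6, 4.0]
gripper_width: 0.508
```

```bash
python3 st.py
```

```text
13.9333 [551.7  46.2  37.6] yaw -100.56 [-0.6  7.6  4. ] [1.3  0.21 0.58] j6 0.245 0.855 0.508
```

>>> {"api": "move_arm", "payload": {"targets": [[[0,0,0,0,0,-0.02,25],[0,0,0,0,0,-0.02,25],[0,0,0,0,0,0,25]]]}}

```text
clock: 14.18
ee_pos: [551.8, 46.2, 37.5]
eef_rot: [-1.095, 1.369, -1.371]
ft_force: [-0.0, 8.8, 4.6]
gripper_width: 0.504
```

```bash
python3 st.py
```

```text
14.1833 [551.8  46.2  37.5] yaw -102.67 [-0.   8.8  4.6] [1.39 0.2  1.59] j6 0.283 1.839 0.504
```

The torque rose to 1.6 N m against 0.12 N m running, so the spindle is at its stop. I'll relax slightly within the play, release and rise.

>>> {"api": "move_arm", "payload": {"targets": [[[0,0,0,0,0,0.02,25],[0,0,0,0,0,0.015,25],[0,0,0,0,0,0,60],[0,0,0,0,0,0,85],[0,0,0,0,0,0,85],[0,0,0,0,0,0,85],[0,0,0,0,0,0,85]]]}}

```text
clock: 14.77
ee_pos: [550.9, 45.0, 36.9]
eef_rot: [-1.112, 1.35, -1.35]
ft_force: [0.7, -0.5, 0.2]
gripper_width: 0.996
```

>>> {"api": "move_arm", "payload": {"targets": [[[0,0,10,0,0,0,85],[0,0,20,0,0,0,85],[0,0,30,0,0,0,85],[0,10,30,0,0,0,85],[0,20,25,0,0,0,85],[0,20,0,0,0,0,85],[0,10,0,0,0,0,85],[0,0,0,0,0,0,85],[0,0,0,0,0,0,85],[0,0,0,0,0,0,85]]]}}

```text
clock: 15.6
ee_pos: [550.0, 104.5, 151.1]
eef_rot: [-1.113, 1.352, -1.35]
ft_force: [-0.4, -1.4, -0.5]
gripper_width: 0.996
```

```bash
python3 st.py;python3 look.py w12; python3 - <<'E'
from h import *
cv2.imwrite("pics/side3.png",cv2.resize(r.snapshot("side")[130:250,220:380,::-1],None,fx=5,fy=5,interpolation=cv2.INTER_CUBIC))
E
```

```text
15.6 [550.  104.5 151.1] yaw -101.1 [-0.4 -1.4 -0.5] [ 0.05 -0.06  0.01] j6 0.361 -0.001 0.996
15.6 [550.  104.5 151.1] [-1.113  1.352 -1.35 ] [ 0.17  0.39  1.81 -0.    0.94  0.36] [-0.4 -1.4 -0.5] [ 0.05 -0.06  0.01] 0.996
[[-0.193 -0.002  0.981]
 [-0.981 -0.001 -0.193]
 [ 0.001 -1.    -0.002]]
```

View pics/w12.png

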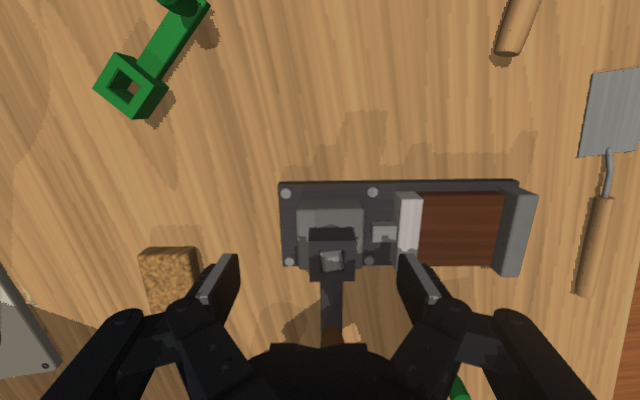

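View pics/side3.png

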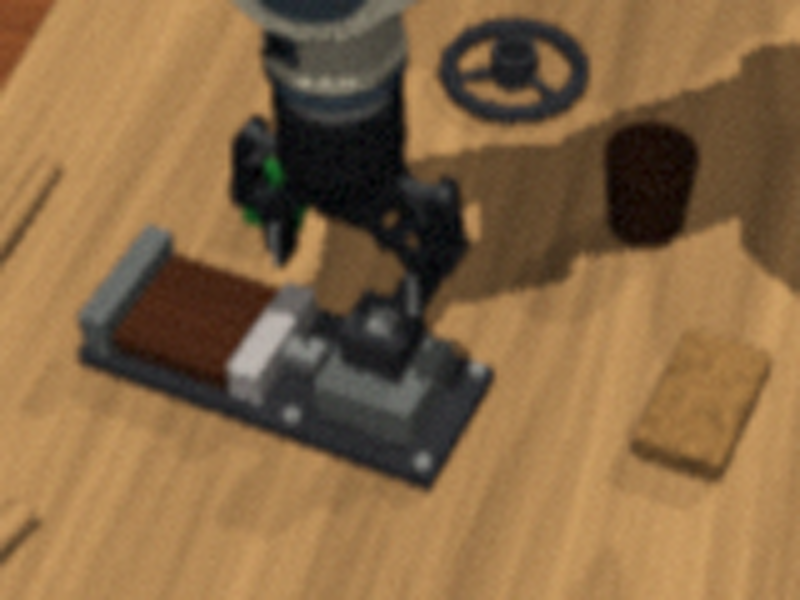

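The crank is on the spindle at about (332,255), the jaw is up against the panel and the cup is upright. I'll measure the final shaft angle and hub height.

```bash
python3 - <<'E'
import cv2
a=cv2.imread("pics/w12.png")
cv2.imwrite("pics/w12c.png",cv2.resize(a[215:290,285:385],None,fx=8,fy=8,interpolation=cv2.INTER_CUBIC))
E
```

```text
(no output)
```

View pics/w12c.png

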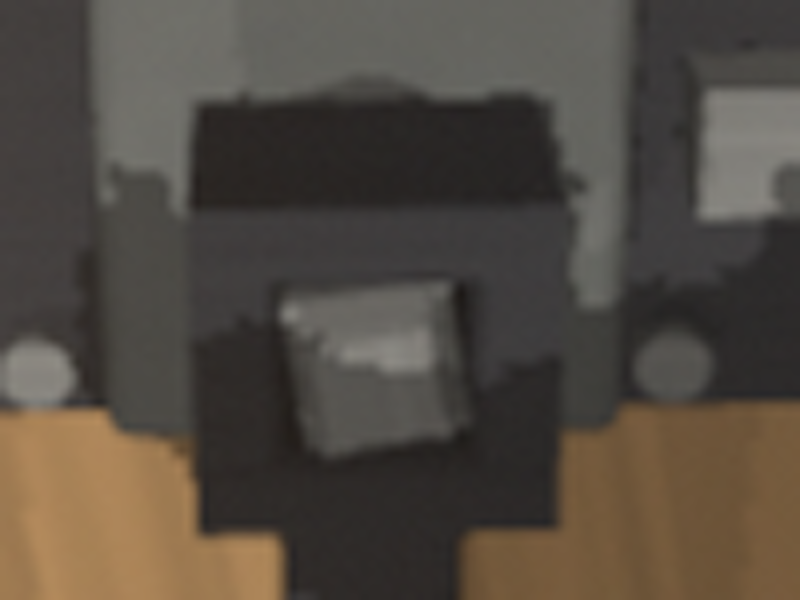

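```bash
python3 - <<'E'
from h import *;import pickle
s=pickle.load(open("pics/w12.pkl","rb"));C=cam("wrist",s)
f=lambda u,v,z:px2w(C,(285+(u+.5)/8-.5,215+(v+.5)/8-.5),z)
ang=lambda a,b:np.degrees(np.arctan2((b-a)[1],(b-a)[0])).round(1)
print("hub w",np.linalg.norm(f(192,207,95)-f(565,205,95)),"yaw edge",ang(f(192,207,95),f(565,205,95)),np.mean([f(192,207,95),f(565,205,95),f(558,525,95),f(200,530,95)],0))
print("shaft base",ang(f(283,300,95),f(452,282,95)),ang(f(325,460,95),f(468,430,95)),ang(f(283,300,95),f(325,460,95)),ang(f(452,282,95),f(468,430,95)))
print("housing",ang(f(92,100,53),f(110,430,53)),ang(f(635,0,53),f(620,425,53)))
E
```

```text
hub w 42.873179700478225 yaw edge -10.8 [551.36496399  47.04335411  95.        ]
shaft base -4.2 2.6 -87.9 -94.1
housing -99.7 -100.0
```

```bash
python3 -c "
from workcell import r
print(r.close_job(), r.read_state()['clock'])"
```

```text
the job is handed in; nothing more can be done
the job is handed in; nothing more can be done
```

I fitted the dark crank onto the spindle, grip upwards, and turned it clockwise to the stop. I then released it, moved the arm clear and handed in. The last clock reading was 15.6 s, against the 54 s limit.

**Last checks**
- **Seating:** the descent met firm resistance at the expected home height. The released crank looks home, with the shaft standing slightly proud of the hub.
- **Stop:** the turning torque rose from about 0.1 to 1.6 N m. Measured from the images, the spindle ended about 1.42 rad from open, matching the 1.4 rad stop within measurement error.
- **Clamp and cup:** the sliding jaw stands against the panel, and the cup is upright where it was.

**Disagreements**
- **Fingertip position:** the fingertips are about 31 mm farther back than the reported TCP. My first closing of the gripper therefore passed above the hub without touching it. I corrected the height using the camera views.
- **Crank angle:** the crank rests about 10° ahead of the spindle in its bore in the images. I had expected no more than about 7.5° of play, so part of that may be measurement error.
- **Hub width:** in the last picture the hub measured about 43 mm wide instead of 44 mm, which gives no sign of it standing high.

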